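# Hold a filter canister sealed on the leak-test stand

## Robot

A 6-joint arm with a two-finger parallel gripper is mounted at the origin on the work surface. World frame = base frame: x ahead of the robot, y to its left, z up, the work surface at z = 0. Lengths are in m, angles in rad, forces in N, time in s.
With the tool pointing down it reaches from about 0.25 to 0.725 m from the base axis. Payload 4 kg.
Tool frame: the origin (TCP) lies between the finger pads; the fingertips stand 8 mm ahead of it and the grasp point (between the pads) lies 11 mm behind it; z points along the fingers, y is the direction in which the jaws open and shut (so a half turn about z gives the same grasp; the last joint's range is limited). The gripper opens to 85 mm and grips with 20 to 120 N. Pads are 22 mm wide; open, the fingers measure 114 mm over their backs; the gripper's body (76 mm by 85 mm) begins 54 mm behind the grasp point. The pads swing forward as they close: fully open they stand 13 mm farther back than shut.
Start: joints at [-1.107, 0.241, 0.005, 1.335, 0, 1.571], TCP at [0.224, -0.447, 0.239] pointing down, gripper open.
Joint ranges: [-2.72, 2.72], [-1.05, 1.87], [-1.09, 1.28], [-1.99, 2.15], [-1.42, 1.44], [-3.14, 3.14]. Speed limits (rad/s): [2.79, 2.79, 3.14, 3.14, 3.14, 3.14].

## Interface

Orientations are given as a unit quaternion [x, y, z, w].
In Python, from workcell import * gives the robot as it stands.
- The arm moves only by the tool send_rows, never from a script. Its argument "increments" is a list that holds one entry, the list of rows, each a list of 6 numbers: the shift along the tool's x, y, z in units of 50 mm (1.0 is 50 mm), then the turn, a rotation vector about the tool's x, y, z in units of 10 degrees (1.0 is 10 degrees). In form: [[[x, y, z, ax, ay, az], ...]]. A call has 1 to 8 rows; each row shifts and turns the commanded pose from where the row before left it, along the tool's axes as they then stand; what a row does not reach is not made up. A row lasts 1/8 s, in which the tool goes at most 62.5 mm and 10.7 degrees, less where a joint would pass 70% of its speed; a pose out of reach is approached as far as the arm can. A call with a number of a shift or a turn outside -1 to 1 is refused whole. A call with a gripper value outside its range is refused whole. "grip" is the closure, from 0 (fully open) to 1 (shut), set as the call begins (left out, the last holds). The fingers move at their own pace and stop on an object; the grip force is fixed at half the most. Time passes only in rows, so rows that do not move let the fingers close. It gives the time, the measured TCP pose, the force and the opening at its end, in the units of the state.
- get_obs(): the state, without advancing time (a new reading comes with each control period).
- camera(name): name is "scene" or "top"; returns a dict with "color" (384x512x3 uint8, red, green, blue), "z_map" (384x512 float32, m along the optical axis (not along the pixel's ray), 0 where there is no reading), "intrinsics" (3x3 intrinsics, pixels), "dist" ([k1, k2, p1, p2, k3] as OpenCV has them; the pictures are not rectified), "pose" (4x4, takes a point from camera to world coordinates). Camera axes: x right, y down, z forward; pixel columns grow to the right and rows downward; lengths in m; the calibration is good to about 2 mm. A picture is of the moment at which its call begins.
- job_done(): hands the job in, once; it reports no verdict.
The state is a dict: "clock": time; "joint_pos": joint angles; "joint_vel": joint speeds; "tau": joint torques, N m; "eef_pos": TCP position; "tool_rot": TCP orientation; "ft_force": force on the tool from outside, world axes, zero at the start; "ft_torque": the same for the moment, N m; "grip_width": finger opening in m.
Only numpy, scipy, OpenCV 4.12 (cv2) and the standard library are available. Lean on these libraries where they do the work, as an engineer would, in place of code of your own. Each camera call takes 0.05 s, during which the arm holds its last target.

## Task

Set up the leak test of the yellow filter canister: slide its carriage by the blue knob fully home under the sealing head, and only then swing the cam lever up by its red knob to its highest lift, which is with the lever straight up, so that the canister is pressed up against the rubber sealing cup. The lever is sprung, has no stop at the top and lifts less on either side of it, so keep hold of it: finish with the gripper still holding the lever steady, straight up. Keep the canister upright in its place and leave everything else on the bench where it is.

Things in the scene. Friction and masses are not known exactly. Their poses are not given: they have to be found in the camera images.
- test_stand: the leak-test stand, fixed to the bench (place and yaw vary): grey base plate 180 x 340 x 12 with sliding track, two pillars, a beam with the sealing head, and a cam shaft with hand lever. Origin: bench level, straight under the sealing head. z up; y runs along the track: the carriage comes in from +y, the lever is at -y, x = 0 is the track's middle. The cam shaft lies along y, 50 above the bench.
- carriage (a joint): position of the carriage on its track, m: 0 = fully out at the loading end, 0.110 = fully home against the end stop, canister centred under the sealing head (it moves towards the stand's -y as the value grows). About 3 N to slide; it stays where it is left.
- carriage_knob (a point): blue upright round knob on the outer end of the carriage, 26 diameter, 30 high; origin at its centre, 125 above the bench, on the stand's x = 0, at y = 0.228 minus the carriage's joint value (0.118 when home), always 118 farther out along +y than the canister's centre. Free space all around it.
- cam_lever (a joint): angle of the lever above level, rad: 0 = rest, level, pointing to the stand's -x (roughly to the robot); 1.571 = straight up, the eccentric's highest lift (14 mm); 2.2 = the end of its travel, past the top, leaning to +x, where the lift has fallen again. No stop or click at the top. A return spring always pulls it back to 0: about 1.5 N at the knob at rest, 5 N upright.
- lever_knob (a point): red drum-shaped knob across the end of the lever: 30 diameter, 26 wide along the stand's y, flat ends to +y and -y; origin at its centre, 110 from the cam shaft's axis. In the stand's frame, at lever angle a, it lies at x = -0.110 cos a, y = -0.115, z = 0.050 + 0.110 sin a (so 0.160 above the bench when upright). The rod, 10 thick, runs from the knob to the shaft.
- canister_center (a point): the yellow filter canister with white band and black neck (80 diameter, 60 high including its 40 diameter neck on top, 0.2 kg), loose, standing upright in the carriage between four 16 high pins. This point is its centre, half-way up, 124 above the bench until the ram lifts it (by about 10 at full lift).
- seal_cup: black rubber sealing cup, 52 diameter, sprung, under the beam; origin at the centre of its underside, 160 above the bench at rest. The raised canister pushes it up about 4 (about 10 N) at full lift. The beam spans the stand's x -85..85, y -25..25, from 187 to 209 above the bench, a dial on it up to 227; pillars (16 diameter) at x -66 and 66, y 0.
- spare_canister: bystander: grey aluminium filter canister with a green band, 80 diameter, 60 high, standing on the bench beyond the stand; origin at the centre of its underside
- demand_valve: bystander: black round demand valve, 62 diameter, 35 high, with a yellow-capped side port, on the bench beyond the stand; origin at the centre of its underside
- adapter: bystander: brass thread ring, 48 diameter, 16 high, flat on the bench on the robot's side of the stand; origin at the centre of its underside
- spanner: bystander: steel spanner, 160 long, flat on the bench on the robot's side of the stand; origin under its middle
- leak_spray: bystander: white spray bottle with red cap, 52 diameter, 170 high, on the bench to the robot's right; origin at the centre of its underside
- mug: bystander: blue mug, 80 diameter, 90 high, on the bench to the robot's left; origin at the centre of its underside
Mind the look-alikes: they are no part of the job. There is more than one size of the part that bears canister_center; the job needs the smallest.

How it is judged:
By the outcome, as a careful person would: the job done as asked, in the order asked, and still so for the second after the job is handed in, while the arm keeps its last pose, push and grip.
It also fails if it takes over 54 s, if anything falls off the work surface, if the arm or the gripper's body presses on something with over 40 N, if the wrist force passes 120 N, or if a joint passes its speed limit or range.

## Working session

There is one attempt and no reset: what is moved stays moved. The work goes in short steps, Python scripts to look and compute and a tool call to move; the robot and the scene stay as the last step left them, time stands still between calls to the robot, and variables do not carry over. Pictures are saved under pics/ and viewed, and the job is handed in when it is done.

Besides the shell and the picture viewer there is one more tool, called after "Call:" as a command line: name --argument value ..., lists and objects as JSON in quotes. send_rows: Moves the arm, as the interface text tells. Its arguments: {"type":"object","properties":{"increments":{"type":"array"},"grip":{"type":"number"}},"required":["increments"]}

```bash
mkdir -p pics; ls; python3 - <<'E'
from workcell import *
import cv2, numpy as np, pickle
o=get_obs(); print(o)
for n in ("scene","top"):
    c=camera(n); pickle.dump(c,open(f"pics/{n}0.pkl","wb"))
    cv2.imwrite(f"pics/{n}0.png",cv2.resize(c["color"][:,:,::-1],(800,600)))
    print(n,c["intrinsics"],c["dist"],c["pose"])
E
```

```text
pics
{'clock': 0.0, 'joint_pos': array([-1.10700178e+00,  2.41426093e-01,  3.70278379e-03,  1.33518755e+00,
        9.36510227e-06,  1.57080896e+00]), 'joint_vel': array([-0.00091946, -0.00089609,  0.00110586,  0.0004141 ,  0.00124281,
       -0.00020657]), 'tau': array([ 1.23341200e-03, -3.72318935e+01,  2.52407849e+01,  1.70919159e-02,
        1.73154717e-04,  2.73589983e-06]), 'eef_pos': array([ 0.22339713, -0.446624  ,  0.2383982 ]), 'tool_rot': array([ 9.73233016e-01,  2.29818143e-01, -2.38434314e-04, -1.03003762e-03]), 'ft_force': array([-0.57623243,  0.31794027, -0.27457835]), 'ft_torque': array([ 0.00085707,  0.00142643, -0.0125959 ]), 'grip_width': 0.08537488099114898}
scene [[441.77918549   0.         257.2722841 ]
 [  0.         441.77918549 183.91032761]
 [  0.           0.           1.        ]] [-0.02487207  0.          0.          0.          0.        ] [[-0.32582526  0.75215051 -0.57280669  1.34087941]
 [ 0.94542596  0.25744092 -0.19973465  0.24990479]
 [-0.00276664 -0.60662491 -0.79498337  1.1569996 ]
 [ 0.          0.          0.          1.        ]]
top [[368.998148     0.         258.85355934]
 [  0.         368.998148   192.90394971]
 [  0.           0.           1.        ]] [-0.09029067  0.          0.          0.          0.        ] [[ 1.09879033e-03 -9.89124428e-01  1.47077047e-01  4.37184321e-01]
 [-9.99974577e-01 -2.12304501e-03 -6.80727080e-03  5.28783522e-03]
 [ 7.04548903e-03 -1.47065828e-01 -9.89101614e-01  1.13810075e+00]
 [ 0.00000000e+00  0.00000000e+00  0.00000000e+00  1.00000000e+00]]
```

View pics/scene0.png

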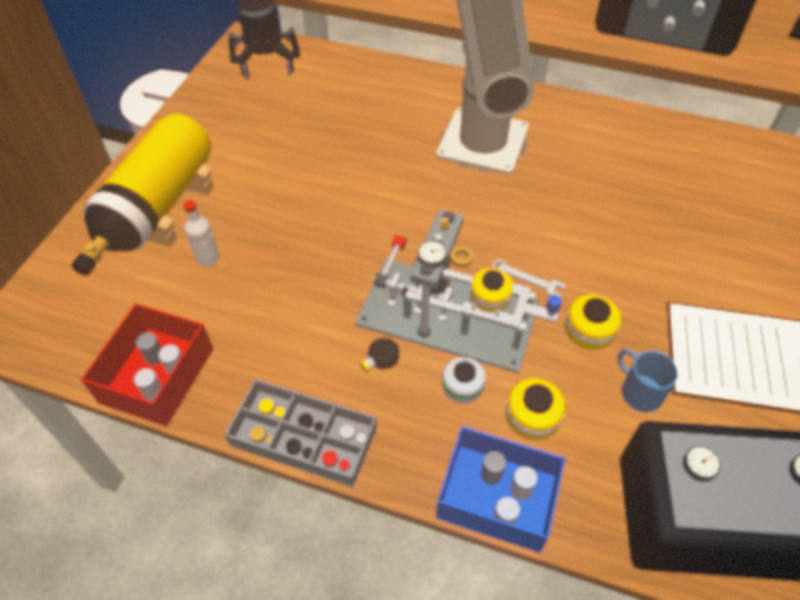

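View pics/top0.png

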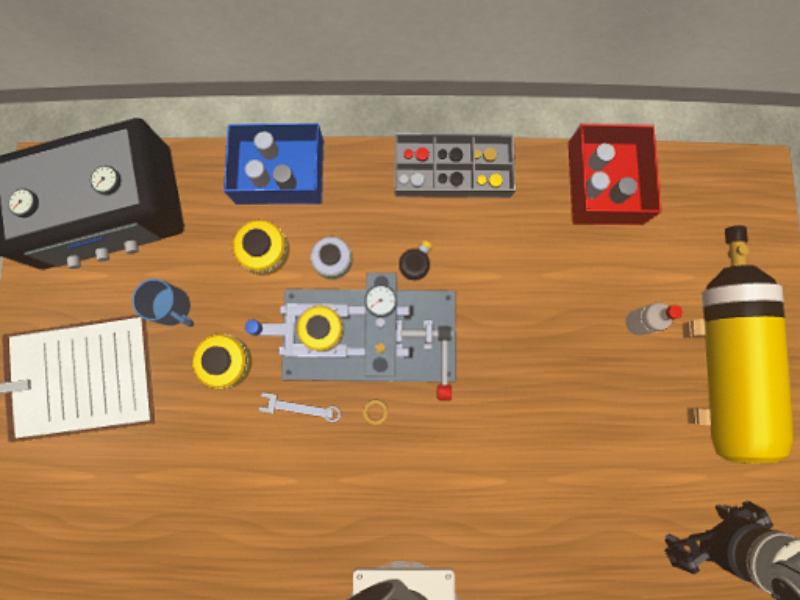

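The top view shows the blue carriage knob at (252,327) and the red lever knob at (444,392), in 800x600 pixels. There are three yellow canisters: the one on the carriage at (319,328), one on the bench at (220,361) and one on the bench at (260,246). The one in the carriage looks smallest. I'll measure all of them and enlarge a crop to confirm.

```bash
cat > h.py <<'E'
import cv2, numpy as np, pickle
def ray(c,uv):
    p=cv2.undistortPoints(np.array([[uv]],float),c["intrinsics"],np.array(c["dist"]))[0,0]
    T=c["pose"]; d=T[:3,:3]@np.array([p[0],p[1],1.]); return T[:3,3],d
def plane(c,uv,z):
    o,d=ray(c,uv); return o+d*(z-o[2])/d[2]
def tri(c1,a,c2,b):
    o1,d1=ray(c1,a);o2,d2=ray(c2,b)
    d1=d1/np.linalg.norm(d1);d2=d2/np.linalg.norm(d2)
    s=np.linalg.lstsq(np.c_[d1,-d2],o2-o1,rcond=None)[0]
    p,q=o1+s[0]*d1,o2+s[1]*d2
    return (p+q)/2,np.linalg.norm(p-q)
def blobs(c,col,amin=12):
    h=cv2.cvtColor(c["color"],cv2.COLOR_RGB2HSV)
    H,S,V=[h[:,:,i].astype(int) for i in range(3)]
    m={"red":((H<6)|(H>174))&(S>170)&(V>90),"blue":(H>105)&(H<126)&(S>150)&(V>70),"yellow":(H>24)&(H<33)&(S>170)&(V>110)}[col]
    n,l,st,ce=cv2.connectedComponentsWithStats(m.astype(np.uint8))
    return [(tuple(ce[i].round(1)),st[i].tolist()) for i in range(1,n) if st[i,4]>=amin]
def world(c,u,v):
    z=c["z_map"][int(round(v)),int(round(u))]; o,d=ray(c,(u,v)); return o+d*z
E
python3 - <<'E'
from h import *
s=pickle.load(open("pics/scene0.pkl","rb"));t=pickle.load(open("pics/top0.pkl","rb"))
for n,c in(("scene",s),("top",t)):
    for col in("red","blue","yellow"):
        print(n,col,[ (b[0],b[1][2:],world(c,*b[0]).round(3).tolist()) for b in blobs(c,col)])
im=t["color"][120:280,110:310,::-1]
cv2.imwrite("pics/top0c.png",cv2.resize(im,(750,600),interpolation=cv2.INTER_CUBIC))
im=s["color"][120:260,210:420,::-1]
cv2.imwrite("pics/scene0c.png",cv2.resize(im,(800,533),interpolation=cv2.INTER_CUBIC))
E
```

```text
scene red [((np.float64(120.8), np.float64(131.1)), [5, 5, 14], [0.571, -0.467, 0.168]), ((np.float64(255.1), np.float64(153.9)), [7, 7, 32], [0.434, -0.073, 0.058]), ((np.float64(93.0), np.float64(234.2)), [82, 76, 2604], [0.853, -0.449, 0.004]), ((np.float64(210.6), np.float64(292.9)), [8, 9, 56], [0.916, -0.035, 0.018]), ((np.float64(220.0), np.float64(297.0)), [5, 5, 21], [0.918, -0.007, 0.016])]
scene blue [((np.float64(42.1), np.float64(2.9)), [11, 8, 28], [-0.371, -1.575, -0.126]), ((np.float64(58.6), np.float64(3.1)), [8, 8, 22], [-0.368, -1.458, -0.105]), ((np.float64(354.5), np.float64(192.0)), [6, 3, 14], [0.55, 0.267, 0.146]), ((np.float64(303.5), np.float64(310.5)), [47, 45, 1074], [0.875, 0.218, 0.001]), ((np.float64(343.3), np.float64(324.0)), [26, 42, 555], [0.875, 0.328, -0.002])]
scene yellow [((np.float64(99.0), np.float64(97.5)), [56, 51, 1252], [0.45, -0.622, 0.161]), ((np.float64(314.7), np.float64(184.2)), [25, 20, 213], [0.56, 0.153, 0.146]), ((np.float64(380.1), np.float64(204.2)), [32, 26, 343], [0.51, 0.35, 0.069]), ((np.float64(343.1), np.float64(259.5)), 
[... 701 characters left out ...]
5), np.float64(81.3)), [16, 8, 22], [0.944, 0.331, 0.074]), ((np.float64(145.2), np.float64(96.5)), [2, 16, 16], [0.891, 0.346, 0.081]), ((np.float64(159.5), np.float64(208.3)), [8, 7, 24], [0.542, 0.27, 0.14])]
top yellow [((np.float64(307.8), np.float64(114.6)), [5, 5, 19], [0.858, -0.159, 0.015]), ((np.float64(316.9), np.float64(114.8)), [7, 7, 42], [0.856, -0.187, 0.019]), ((np.float64(165.5), np.float64(157.2)), [30, 30, 397], [0.701, 0.275, 0.077]), ((np.float64(204.4), np.float64(209.9)), [26, 26, 326], [0.537, 0.144, 0.156]), ((np.float64(488.7), np.float64(247.2)), [25, 89, 1823], [0.433, -0.629, 0.165]), ((np.float64(140.1), np.float64(230.8)), [31, 32, 456], [0.484, 0.34, 0.078])]
```

View pics/top0c.png

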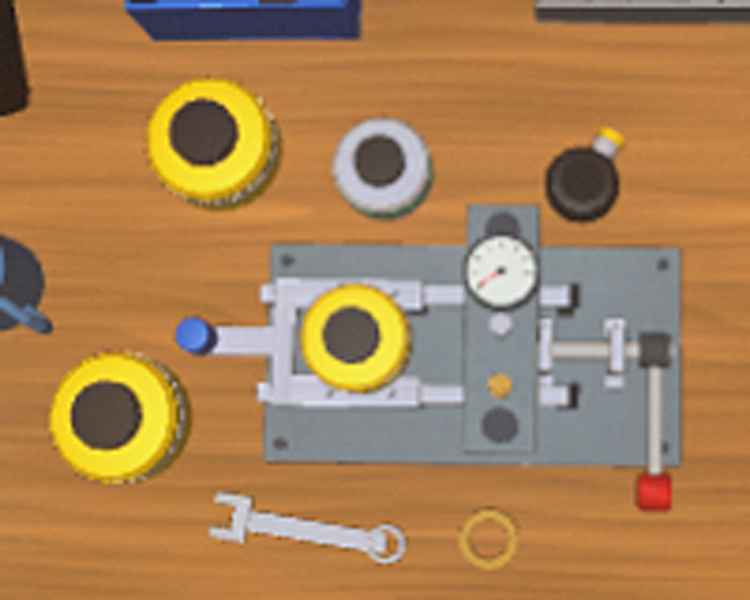

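View pics/scene0c.png

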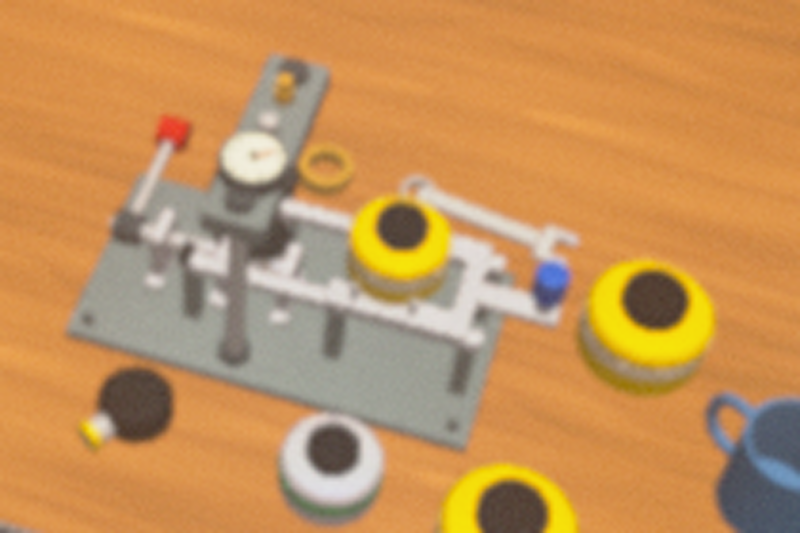

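In both crops the carriage canister (top crop 355,337; scene crop 400,245) is the smallest of the three yellow ones and sits between the carriage pins. The other two yellow ones, at top crop (115,415) and (208,140), stand on the bench and are larger. Next I'll fix the stand's frame.

```bash
python3 - <<'E'
from h import *
s=pickle.load(open("pics/scene0.pkl","rb"));t=pickle.load(open("pics/top0.pkl","rb"))
# yellow canister sizes
for c,n in((t,"top"),):
    for b in blobs(c,"yellow",300)[:]: print(b[0],b[1][2:4],"diam",b[1][2]*world(c,b[0][0]+8,b[0][1])[2])
# blue knob loose mask
def mask(c,f,x0,x1,y0,y1):
    h=cv2.cvtColor(c["color"],cv2.COLOR_RGB2HSV).astype(int); m=f(h[...,0],h[...,1],h[...,2]); k=np.zeros_like(m);k[y0:y1,x0:x1]=1; m&=k>0
    ys,xs=np.nonzero(m); return (xs.mean(),ys.mean()),xs.min(),xs.max(),ys.min(),ys.max(),len(xs)
bl=lambda H,S,V:(H>100)&(H<130)&(S>110)
rd=lambda H,S,V:((H<5)|(H>172))&(S>160)
bt=mask(t,bl,150,175,195,220);bs=mask(s,bl,345,362,183,203)
rt=mask(t,rd,275,292,240,262);rs=mask(s,rd,246,265,145,165)
print(bt,bs,rt,rs)
B,e=tri(t,bt[0],s,bs[0]);print("blue",B,e,plane(t,bt[0],.130),plane(s,bs[0],.130))
R,e=tri(t,rt[0],s,rs[0]);print("red",R,e,plane(t,rt[0],.055),plane(s,rs[0],.055))
P=[plane(t,(110+x/3.75,120+y/3.75),.012) for x,y in((288,260),(662,265),(280,443),(663,448))]
print(np.array(P).round(4))
for a,b in((0,1),(2,3)):
    d=P[a]-P[b];print("yaw of +y",np.degrees(np.arctan2(d[1],d[0]))-90)
for a,b in((0,2),(1,3)):
    d=P[a]-P[b];print("yaw of +x",np.degrees(np.arctan2(d[1],d[0])))
cen=plane(t,(110+352/3.75,120+334/3.75),.154);print("canister neck top",cen)
for x,y in((502,222),(500,425)): print("pillar top",plane(t,(110+x/3.75,120+y/3.75),.209))
E
```

```text
(np.float64(165.5), np.float64(157.2)) [30, 30] diam 1.8325943480458973
(np.float64(204.4), np.float64(209.9)) [26, 26] diam 3.7017854089956774
(np.float64(488.7), np.float64(247.2)) [25, 89] diam 4.134044420593375
(np.float64(140.1), np.float64(230.8)) [31, 32] diam 1.9626566995019072
((np.float64(160.984126984127), np.float64(208.95238095238096)), np.int64(157), np.int64(165), np.int64(205), np.int64(213), 63) ((np.float64(354.52941176470586), np.float64(192.41176470588235)), np.int64(352), np.int64(358), np.int64(190), np.int64(195), 34) ((np.float64(284.1012658227848), np.float64(251.0)), np.int64(280), np.int64(288), np.int64(247), np.int64(255), 79) ((np.float64(254.96153846153845), np.float64(154.03846153846155)), np.int64(252), np.int64(258), np.int64(152), np.int64(157), 26)
blue [0.54149215 0.26728042 0.13294328] 0.00022554247238476275 [0.5417708  0.26816042 0.13      ] [0.53924322 0.26722355 0.13      ]
red [ 0.42751616 -0.07620717  0.04982986] 5.458489517622749e-05 [ 0.42755506 -0.0757937   0.055     ] [ 0.43178676 -0.07471105  0.055     ]
[[ 0.6153  0.2207  0.012 ]
 [ 0.6118 -0.088   0.012 ]
 [ 0.4651  0.223   0.012 ]
 [ 0.4619 -0.0875  0.012 ]]
yaw of +y -0.6537630987085521
yaw of +y -0.5903780598268327
yaw of +x -0.8913306487472739
yaw of +x -0.21354491286908747
canister neck top [0.53937804 0.1459392  0.154     ]
pillar top [0.61072118 0.03729589 0.209     ]
pillar top [0.47277806 0.03769372 0.209     ]
```

The frame is consistent. Stand origin is about (0.539, 0.038) with yaw about -0.6°. The blue knob is at about (0.5415, 0.2675), so the carriage is fully out. The red knob triangulates to z 0.050 with the lever at rest. I'll lift and turn the tool first so the jaws open along the stand's x.

Call:
send_rows --increments '[[[0,0,-0.2,0,0,-0.9],[0,0,-0.2,0,0,-0.9],[0,0,-0.2,0,0,-0.9],[0,0,-0.2,0,0,-0.9],[0,0,-0.2,0,0,-0.9],[0,0,-0.2,0,0,-0.9],[0,0,-0.2,0,0,-0.9]]]' --grip 0

```text
clock: 0.98
eef_pos: [0.2235, -0.4469, 0.3091]
tool_rot: [0.708, 0.706, 0.0, -0.001]
ft_force: [-0.0, -0.6, 0.5]
grip_width: 0.0856
```

Call:
send_rows --increments '[[[0.95,0.42,0,0,0,0],[0.95,0.42,0,0,0,0],[0.95,0.42,0,0,0,0],[0.95,0.42,0,0,0,0],[0.95,0.42,0,0,0,0],[0.95,0.42,0,0,0,0],[0.95,0.42,0,0,0,0],[0.95,0.42,0,0,0,0]]]'

```text
clock: 1.98
eef_pos: [0.3947, -0.0668, 0.3091]
tool_rot: [0.71, 0.704, -0.0, -0.0]
ft_force: [0.6, -0.7, -0.1]
grip_width: 0.0855
```

Call:
send_rows --increments '[[[0.95,0.42,0,0,0,0],[0.95,0.42,0,0,0,0],[0.95,0.42,0,0,0,0],[0.95,0.42,0,0,0,0],[0.95,0.42,0,0,0,0],[0.95,0.42,0,0,0,0],[0.6,0.42,0,0,0,0],[0,0,0,0,0,0]]]'

```text
clock: 2.98
eef_pos: [0.5442, 0.2475, 0.3069]
tool_rot: [0.709, 0.705, -0.001, -0.001]
ft_force: [-0.5, -0.9, -0.0]
grip_width: 0.0857
```

Call:
send_rows --increments '[[[0.4,-0.05,0.3,0,0,-0.05],[0,0,0.6,0,0,0],[0,0,0.6,0,0,0],[0,0,0.6,0,0,0],[0,0,0.3,0,0,0],[0,0,0,0,0,0]]]'

```text
clock: 3.72
eef_pos: [0.5404, 0.265, 0.1882]
tool_rot: [0.707, 0.707, -0.001, -0.0]
ft_force: [-0.5, -0.4, 0.7]
grip_width: 0.0856
```

```bash
python3 - <<'E'
from workcell import *
import cv2, pickle
for n,(a,b,c_,d) in {"scene":(120,260,250,460),"top":(120,280,110,310)}.items():
    c=camera(n); pickle.dump(c,open(f"pics/{n}1.pkl","wb"))
    cv2.imwrite(f"pics/{n}1.png",cv2.resize(c["color"][a:b,c_:d,::-1],None,fx=3.5,fy=3.5,interpolation=cv2.INTER_CUBIC))
print(get_obs()["eef_pos"],get_obs()["ft_force"])
E
```

```text
[0.54185053 0.26565934 0.19039635] [ 0.15427973 -0.79104241 -0.36359751]
```

View pics/scene1.png

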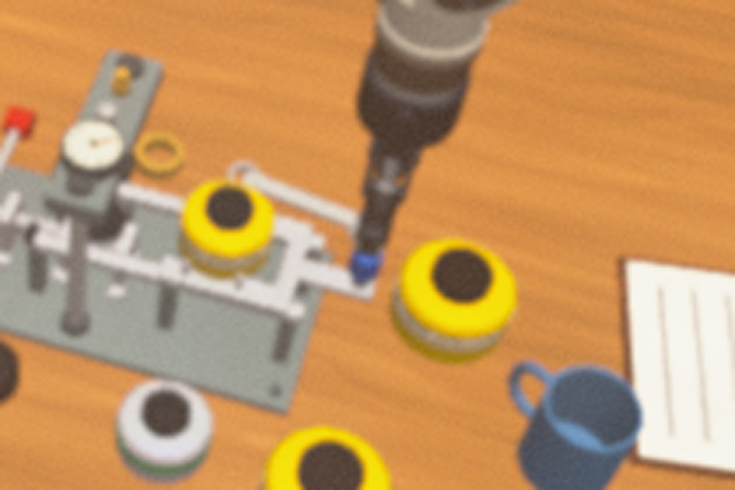

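View pics/top1.png

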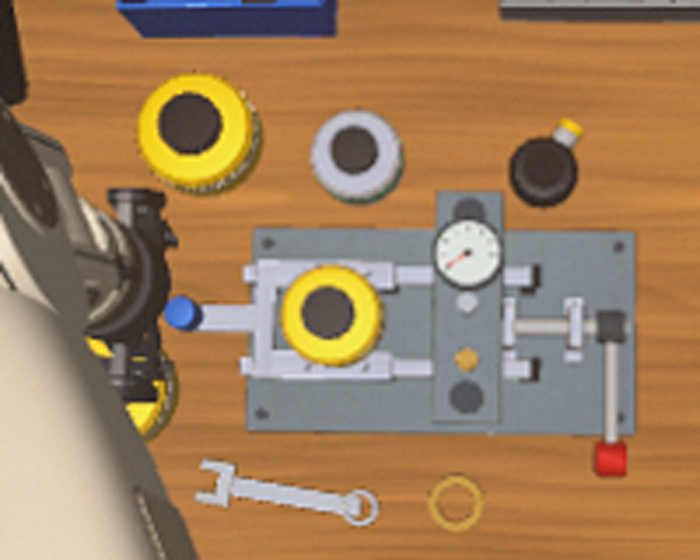

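The scene crop shows the gripper above the blue knob (365,265), with the jaws either side of it along x and nothing touching. Next I descend and close.

Call:
send_rows --increments '[[[0.03,0,0.5,0,0,0],[0,0,0.5,0,0,0],[0,0,0.36,0,0,0],[0,0,0,0,0,0],[0,0,0,0,0,0]]]'

```text
clock: 4.45
eef_pos: [0.5426, 0.2675, 0.1231]
tool_rot: [0.707, 0.708, 0.001, 0.0]
ft_force: [-0.3, 1.0, 1.4]
grip_width: 0.0854
```

Call:
send_rows --increments '[[[0,0,0,0,0,0],[0,0,0,0,0,0],[0,0,0,0,0,0],[0,0,0,0,0,0],[0,0,0,0,0,0],[0,0,0,0,0,0]]]' --grip 1

```text
clock: 5.2
eef_pos: [0.5416, 0.267, 0.1218]
tool_rot: [0.707, 0.708, 0.0, 0.0]
ft_force: [-1.3, -1.5, 4.5]
grip_width: 0.0241
```

Call:
send_rows --increments '[[[-0.2,-0.002,0,0,0,0],[-0.3,-0.003,0,0,0,0],[-0.3,-0.003,0,0,0,0],[-0.3,-0.003,0,0,0,0],[-0.3,-0.003,0,0,0,0],[-0.3,-0.003,0,0,0,0],[-0.2,-0.002,0,0,0,0],[-0.1,-0.001,0,0,0,0]]]'

```text
clock: 6.2
eef_pos: [0.5408, 0.1659, 0.1218]
tool_rot: [0.707, 0.707, 0.001, 0.0]
ft_force: [-0.8, 1.9, 5.3]
grip_width: 0.024
```

Call:
send_rows --increments '[[[-0.08,0,0,0,0,0],[-0.06,0,0,0,0,0],[-0.04,0,0,0,0,0],[-0.03,0,0,0,0,0],[0,0,0,0,0,0],[0,0,0,0,0,0]]]'

```text
clock: 6.95
eef_pos: [0.5408, 0.157, 0.1218]
tool_rot: [0.707, 0.708, 0.001, -0.001]
ft_force: [-0.7, 4.8, 5.9]
grip_width: 0.0242
```

Call:
send_rows --increments '[[[-0.04,0,0,0,0,0],[-0.04,0,0,0,0,0],[0,0,0,0,0,0],[0,0,0,0,0,0]]]'

```text
clock: 7.45
eef_pos: [0.5408, 0.1569, 0.1219]
tool_rot: [0.706, 0.709, 0.004, -0.003]
ft_force: [-0.8, 15.2, 2.9]
grip_width: 0.0243
```

The carriage is against its stop: 110 mm travelled, no further motion, and the force rose to 15 N. I'll relax the push, open and lift.

Call:
send_rows --increments '[[[0.04,0,0,0,0,0],[0,0,0,0,0,0]]]'

```text
clock: 7.7
eef_pos: [0.5408, 0.1569, 0.1218]
tool_rot: [0.706, 0.708, 0.002, -0.002]
ft_force: [-0.5, 9.8, 4.3]
grip_width: 0.0244
```

Call:
send_rows --increments '[[[0,0,0,0,0,0],[0,0,0,0,0,0],[0,0,0,0,0,0],[0,0,0,0,0,0],[0,0,0,0,0,0]]]' --grip 0

```text
clock: 8.32
eef_pos: [0.5406, 0.1542, 0.1212]
tool_rot: [0.707, 0.707, -0.0, 0.0]
ft_force: [-0.1, 0.3, 0.2]
grip_width: 0.0856
```

Call:
send_rows --increments '[[[0,0,-0.2,0,0,0],[0,0,-0.5,0,0,0],[0,0,-0.8,0,0,0],[0,0,-0.9,0,0,0],[0,0,-0.9,0,0,0],[0,0,-0.5,0,0,0]]]'

```text
clock: 9.07
eef_pos: [0.5413, 0.1547, 0.3153]
tool_rot: [0.707, 0.708, 0.002, 0.001]
ft_force: [0.1, 0.2, -0.2]
grip_width: 0.0855
```

Call:
send_rows --increments '[[[-0.77,-0.37,0,0,0,0],[-0.77,-0.37,0,0,0,0],[-0.77,-0.37,0,0,0,0],[-0.77,-0.37,0,0,0,0],[-0.77,-0.37,0,0,0,0],[-0.77,-0.37,0,0,0,0],[0,0,0,0,0,0]]]'

```text
clock: 9.95
eef_pos: [0.4289, -0.0785, 0.3125]
tool_rot: [0.708, 0.706, 0.0, 0.001]
ft_force: [-0.1, -0.5, -0.1]
grip_width: 0.0854
```

```bash
python3 - <<'E'
from workcell import *
import cv2, pickle
for n,(a,b,c_,d) in {"scene":(120,260,200,410),"top":(120,280,110,310)}.items():
    c=camera(n); pickle.dump(c,open(f"pics/{n}2.pkl","wb"))
    cv2.imwrite(f"pics/{n}2.png",cv2.resize(c["color"][a:b,c_:d,::-1],None,fx=3.5,fy=3.5,interpolation=cv2.INTER_CUBIC))
o=get_obs();print(o["eef_pos"],o["tool_rot"],o["joint_pos"])
E
```

```text
[ 0.4300577  -0.07682159  0.31210562] [7.07042341e-01 7.07170768e-01 6.05340961e-04 5.16746860e-04] [-1.77039040e-01  9.22496576e-02  1.32906593e-02  1.49029736e+00
  4.02945342e-04  1.39357597e+00]
```

View pics/scene2.png

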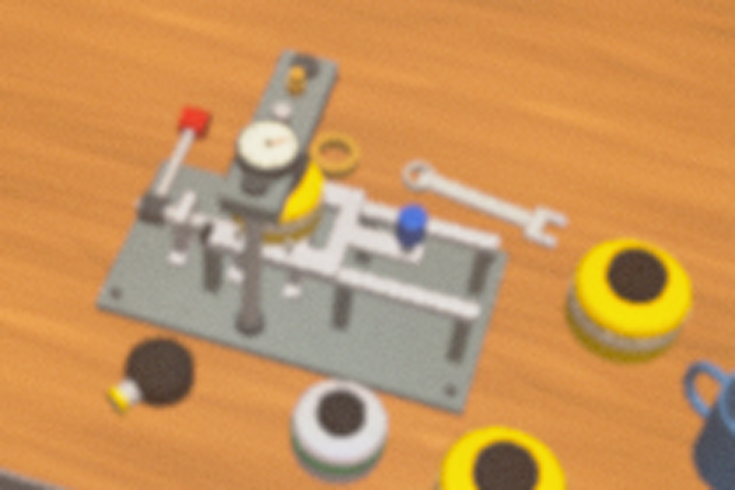

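View pics/top2.png

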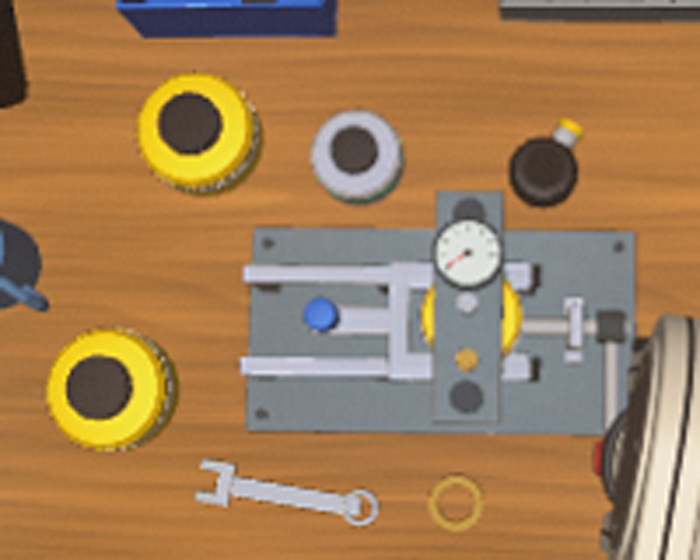

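The carriage is home: the blue knob is at top crop (321,314) and the yellow canister is centred under the beam at (470,318). The lever is still at rest, with the red knob at scene crop (194,122). Next I turn the jaws along y.

Call:
send_rows --increments '[[[0,0,0.3,0,0,-1],[0,0,0.3,0,0,-1],[0,0,0.3,0,0,-1],[0,0,0.3,0,0,-1],[0,0,0.3,0,0,-1],[0,0,0.3,0,0,-1],[0,0,0.3,0,0,-1],[0,0,0.3,0,0,-1]]]'

```text
clock: 11.05
eef_pos: [0.4307, -0.0754, 0.191]
tool_rot: [0.082, 0.997, 0.0, 0.0]
ft_force: [1.0, -0.0, 0.1]
grip_width: 0.0853
```

Call:
send_rows --increments '[[[0,0,0,0,0,-0.94],[0,0,0,0,0,0],[0,0,0,0,0,0]]]'

```text
clock: 11.42
eef_pos: [0.4305, -0.0761, 0.1916]
tool_rot: [0.005, 1.0, -0.0, 0.0]
ft_force: [-0.2, 0.9, 0.3]
grip_width: 0.0856
```

```bash
python3 - <<'E'
from workcell import *
from h import *
for n,(a,b,c_,d) in {"scene":(100,240,200,410),"top":(120,280,110,310)}.items():
    c=camera(n); pickle.dump(c,open(f"pics/{n}3.pkl","wb"))
    cv2.imwrite(f"pics/{n}3.png",cv2.resize(c["color"][a:b,c_:d,::-1],None,fx=3.5,fy=3.5,interpolation=cv2.INTER_CUBIC))
    print(n,[(b[0],b[1][2:]) for b in blobs(c,"blue")+blobs(c,"red")])
o=get_obs();print(o["eef_pos"],o["tool_rot"],o["joint_pos"])
t=pickle.load(open("pics/top2.pkl","rb"))
print("blue home",plane(t,(110+321/3.5,120+314/3.5),.14))
E
```

```text
scene [((np.float64(37.5), np.float64(4.0)), [4, 7, 12]), ((np.float64(317.4), np.float64(181.9)), [5, 4, 14]), ((np.float64(303.5), np.float64(310.5)), [49, 46, 1083]), ((np.float64(343.2), np.float64(324.2)), [26, 42, 557]), ((np.float64(120.5), np.float64(131.1)), [4, 5, 15]), ((np.float64(255.2), np.float64(154.0)), [7, 7, 33]), ((np.float64(93.2), np.float64(234.2)), [82, 76, 2636]), ((np.float64(210.6), np.float64(292.8)), [8, 9, 57]), ((np.float64(220.0), np.float64(297.0)), [5, 5, 21])]
top [((np.float64(180.0), np.float64(104.3)), [60, 44, 1098]), ((np.float64(153.5), np.float64(80.0)), [14, 1, 14]), ((np.float64(145.1), np.float64(98.2)), [2, 12, 13]), ((np.float64(200.6), np.float64(209.0)), [9, 8, 38]), ((np.float64(394.6), np.float64(111.7)), [59, 64, 2165]), ((np.float64(269.9), np.float64(98.1)), [7, 7, 46]), ((np.float64(261.0), np.float64(98.0)), [5, 5, 21]), ((np.float64(414.8), np.float64(138.5)), [5, 5, 13]), ((np.float64(431.6), np.float64(199.4)), [8, 8, 56])]
[ 0.43030673 -0.07636956  0.19158568] [ 4.94320583e-03  9.99987734e-01 -3.50939717e-05  3.08613752e-04] [-1.75672206e-01  1.45084683e-01 -2.41972611e-01  1.18311885e+00
  3.56999369e-05 -1.65785743e-01]
blue home [0.53904425 0.15377331 0.14      ]
```

View pics/scene3.png

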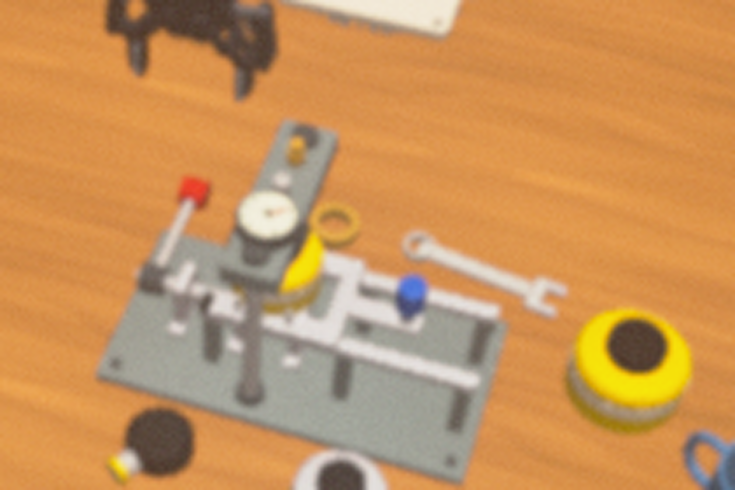

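The gripper is clear above the lever with its jaws along y, and the red knob is at scene crop (195,192) and unmoved. Next I descend over the knob.

Call:
send_rows --increments '[[[0.045,0,0.6,0,0,0],[0,0,0.6,0,0,0],[0,0,0.6,0,0,0],[0,0,0.5,0,0,0],[0,0,0.4,0,0,0],[0,0,0.2,0,0,0],[0,0,0,0,0,0]]]'

```text
clock: 12.4
eef_pos: [0.4274, -0.0766, 0.0461]
tool_rot: [0.005, 1.0, 0.0, -0.0]
ft_force: [0.4, 0.7, 0.6]
grip_width: 0.0855
```

```bash
python3 - <<'E'
from workcell import *
from h import *
for n,(a,b,c_,d) in {"scene":(110,200,210,320)}.items():
    c=camera(n); pickle.dump(c,open(f"pics/{n}4.pkl","wb"))
    cv2.imwrite(f"pics/{n}4.png",cv2.resize(c["color"][a:b,c_:d,::-1],None,fx=6,fy=6,interpolation=cv2.INTER_CUBIC))
o=get_obs();print(o["eef_pos"],o["tool_rot"],o["ft_force"])
E
```

```text
[ 0.42798386 -0.07668563  0.04662523] [ 4.75127487e-03  9.99988701e-01 -2.57401999e-05  1.49019949e-04] [ 0.87620524 -0.96813805 -0.1687768 ]
```

View pics/scene4.png

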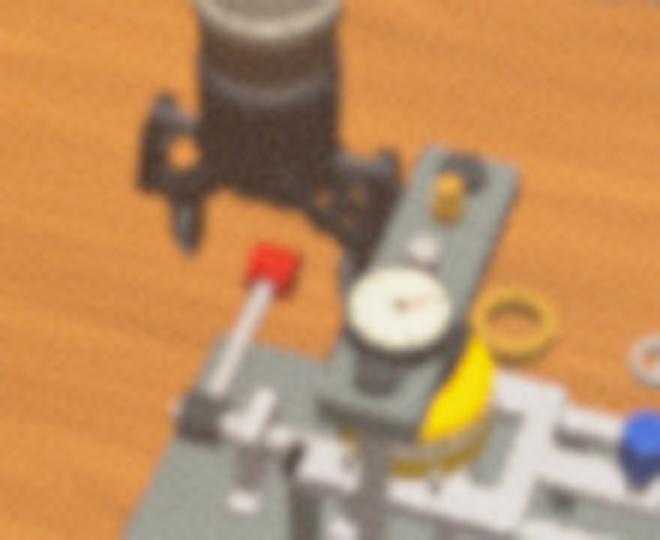

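Call:
send_rows --increments '[[[0,0,0.15,0,0,0],[0,0,0,0,0,0]]]'

```text
clock: 12.7
eef_pos: [0.4276, -0.0766, 0.0388]
tool_rot: [0.005, 1.0, 0.0, -0.0]
ft_force: [-0.6, -0.2, -0.3]
grip_width: 0.0852
```

Call:
send_rows --increments '[[[0,0,0,0,0,0],[0,0,0,0,0,0],[0,0,0,0,0,0],[0,0,0,0,0,0],[0,0,0,0,0,0],[0,0,0,0,0,0]]]' --grip 1

```text
clock: 13.45
eef_pos: [0.4278, -0.0749, 0.0391]
tool_rot: [0.004, 1.0, 0.002, 0.0]
ft_force: [-0.2, 6.0, 2.6]
grip_width: 0.025
```

```bash
python3 - <<'E'
from workcell import *
from h import *
for n,(a,b,c_,d) in {"scene":(110,200,210,320)}.items():
    c=camera(n); pickle.dump(c,open(f"pics/{n}5.pkl","wb"))
    cv2.imwrite(f"pics/{n}5.png",cv2.resize(c["color"][a:b,c_:d,::-1],None,fx=6,fy=6,interpolation=cv2.INTER_CUBIC))
o=get_obs();print(o["eef_pos"],o["tool_rot"],o["ft_force"],o["grip_width"])
E
```

```text
[ 0.42781037 -0.07493741  0.0390677 ] [4.03270418e-03 9.99990025e-01 1.90473618e-03 2.42513702e-04] [-0.36517541  6.21832682  2.23216693] 0.02503624066386644
```

View pics/scene5.png

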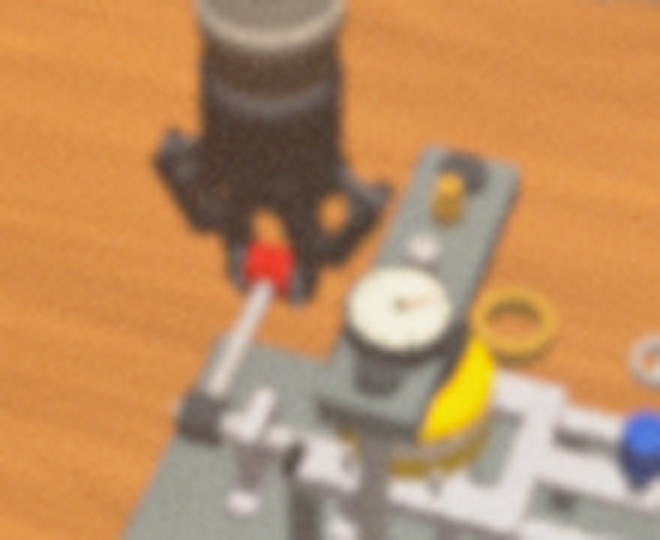

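The red knob is held across its flats: the gap is 25 mm, and the crop at (268,265) shows the pads on both ends. I'll follow the lever's arc with the tool pointing down, starting with 24° and a small y relief.

Call:
send_rows --increments '[[[0,0.03,0,0,0,0],[-0.012,0,-0.23,0,0,0],[-0.036,0,-0.227,0,0,0],[-0.06,0,-0.222,0,0,0],[-0.083,0,-0.215,0,0,0],[0,0,0,0,0,0]]]'

```text
clock: 14.25
eef_pos: [0.437, -0.075, 0.0839]
tool_rot: [0.005, 1.0, 0.0, -0.0]
ft_force: [0.2, 2.3, -5.6]
grip_width: 0.0252
```

Call:
send_rows --increments '[[[-0.104,0,-0.205,0,0,0],[-0.126,0,-0.193,0,0,0],[-0.145,0,-0.179,0,0,0],[-0.163,0,-0.163,0,0,0],[-0.179,0,-0.145,0,0,0],[-0.193,0,-0.126,0,0,0],[0,0,0,0,0,0]]]'

```text
clock: 15.12
eef_pos: [0.4818, -0.0754, 0.1344]
tool_rot: [0.005, 1.0, 0.0, -0.002]
ft_force: [-5.1, 3.2, -5.0]
grip_width: 0.0251
```

Call:
send_rows --increments '[[[-0.205,0,-0.104,0,0,0],[-0.215,0,-0.083,0,0,0],[-0.222,0,-0.06,0,0,0],[-0.15,0,-0.026,0,0,0],[-0.077,0,-0.01,0,0,0],[0,0,0,0,0,0]]]'

```text
clock: 15.88
eef_pos: [0.5239, -0.0757, 0.1487]
tool_rot: [0.005, 1.0, 0.0, -0.003]
ft_force: [-9.0, 3.4, -1.4]
grip_width: 0.0251
```

```bash
python3 - <<'E'
from workcell import *
from h import *
for n,(a,b,c_,d) in {"scene":(90,200,210,350),"top":(150,270,170,320)}.items():
    c=camera(n); pickle.dump(c,open(f"pics/{n}6.pkl","wb"))
    cv2.imwrite(f"pics/{n}6.png",cv2.resize(c["color"][a:b,c_:d,::-1],None,fx=5,fy=5,interpolation=cv2.INTER_CUBIC))
    print(n,[(b[0],b[1][2:]) for b in blobs(c,"red",5)+blobs(c,"blue",10)])
o=get_obs();print(o["eef_pos"],o["tool_rot"],o["ft_force"],o["grip_width"])
E
```

```text
scene [((np.float64(120.9), np.float64(131.6)), [5, 3, 11]), ((np.float64(243.7), np.float64(150.7)), [8, 8, 47]), ((np.float64(92.8), np.float64(234.6)), [82, 76, 2596]), ((np.float64(210.6), np.float64(292.9)), [8, 9, 56]), ((np.float64(220.0), np.float64(297.0)), [5, 5, 21]), ((np.float64(39.2), np.float64(2.6)), [7, 5, 12]), ((np.float64(45.0), np.float64(5.8)), [12, 7, 23]), ((np.float64(55.5), np.float64(4.9)), [12, 6, 17]), ((np.float64(317.5), np.float64(182.0)), [4, 3, 12]), ((np.float64(303.5), np.float64(310.6)), [48, 46, 1074]), ((np.float64(343.3), np.float64(324.0)), [26, 42, 551])]
top [((np.float64(394.4), np.float64(114.3)), [59, 64, 1871]), ((np.float64(388.9), np.float64(85.8)), [7, 6, 13]), ((np.float64(400.2), np.float64(86.2)), [5, 7, 12]), ((np.float64(382.4), np.float64(86.0)), [2, 5, 5]), ((np.float64(269.9), np.float64(98.1)), [7, 7, 46]), ((np.float64(261.0), np.float64(98.0)), [5, 5, 21]), ((np.float64(364.0), np.float64(103.0)), [1, 5, 5]), ((np.float64(369.4), np.float64(141.2)), [6, 3, 11]), ((np.float64(431.7), np.float64(199.3)), [8, 8, 55]), ((np.float64(159.3), np.float64(79.7)), [25, 2, 27]), ((np.float64(180.0), np.float64(104.3)), [60, 44, 1095]), ((np.float64(145.2), np.float64(96.5)), [2, 16, 16]), ((np.float64(200.6), np.float64(209.0)), [9, 8, 44])]
[ 0.52388603 -0.07570021  0.14871016] [ 4.76081244e-03  9.99985484e-01  2.87794799e-04 -2.50678074e-03] [-8.94281065  4.05538009 -1.84111914] 0.02533037283903482
```

View pics/scene6.png

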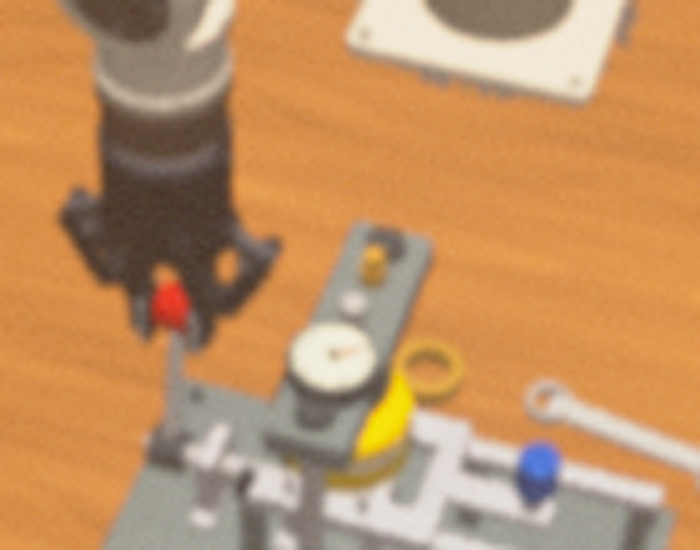

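View pics/top6.png

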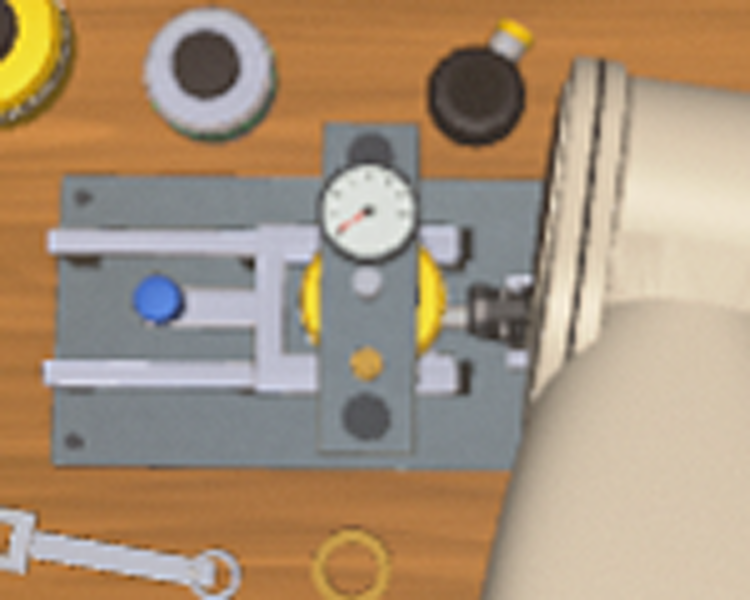

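At about 83° all is as expected: scene crop shows the rod nearly upright with the red knob at (170,305), and the dial, carriage and bystanders have not moved. Finishing the arc to a measured travel of 110 mm (target TCP x 0.538).

Call:
send_rows --increments '[[[-0.12,0,-0.008,0,0,0],[-0.1,0,-0.004,0,0,0],[-0.06,0,0,0,0,0],[0,0,0,0,0,0],[0,0,0,0,0,0]]]'

```text
clock: 16.6
eef_pos: [0.5381, -0.0758, 0.1497]
tool_rot: [0.005, 1.0, 0.0, -0.002]
ft_force: [-9.4, 2.2, -1.2]
grip_width: 0.025
```

```bash
python3 - <<'E'
from workcell import *
from h import *
C={}
for n,(a,b,c_,d) in {"scene":(90,200,210,350),"top":(150,270,170,320)}.items():
    c=camera(n); C[n]=c; pickle.dump(c,open(f"pics/{n}7.pkl","wb"))
    cv2.imwrite(f"pics/{n}7.png",cv2.resize(c["color"][a:b,c_:d,::-1],None,fx=5,fy=5,interpolation=cv2.INTER_CUBIC))
    print(n,[(b[0],b[1][2:]) for b in blobs(c,"red",5)[:3]])
o=get_obs();print(o["eef_pos"],o["tool_rot"],o["ft_force"],o["grip_width"],o["clock"])
E
```

```text
scene [((np.float64(120.6), np.float64(131.3)), [5, 4, 13]), ((np.float64(241.9), np.float64(153.2)), [7, 9, 46]), ((np.float64(93.3), np.float64(234.0)), [81, 75, 2639])]
top [((np.float64(393.7), np.float64(115.1)), [59, 64, 1816]), ((np.float64(387.9), np.float64(84.9)), [3, 5, 7]), ((np.float64(401.7), np.float64(84.0)), [5, 3, 7])]
[ 0.53812069 -0.07581027  0.14969569] [ 4.53757888e-03  9.99987454e-01  2.70745662e-04 -2.10453928e-03] [-9.54388126  3.35703156 -1.31577871] 0.024742156070940317 16.7
```

View pics/scene7.png

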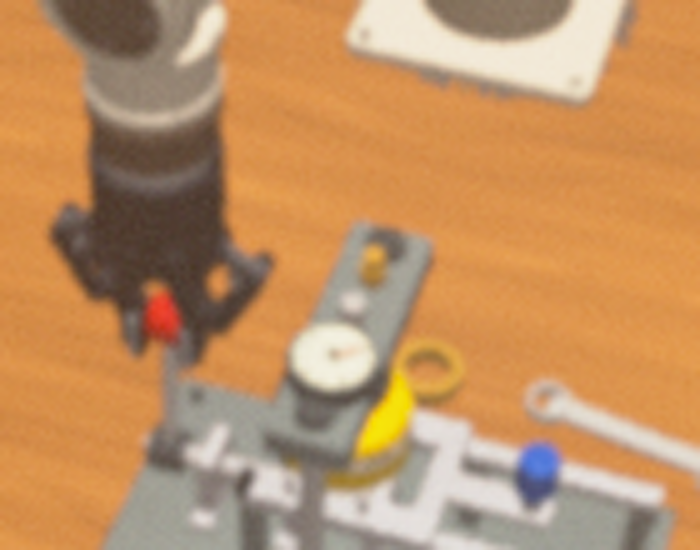

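```bash
python3 - <<'E'
from h import *
def xz(c,uv,y=-0.0765):
    o,d=ray(c,uv); return (o+d*(y-o[1])/d[1]).round(4)
for i in(0,5,6,7):
    s=pickle.load(open(f"pics/scene{i}.pkl","rb"))
    b=[b for b in blobs(s,"red",5) if 235<b[0][0]<262 and 140<b[0][1]<165][0]
    y=[b for b in blobs(s,"yellow",10) if 250<b[0][0]<330 and 140<b[0][1]<200]
    r=b[0]; print(i,r,"depth pt",world(s,*r).round(4),[(q[0],q[1][2:],world(s,*q[0]).round(4)) for q in y])
# where model says an upright / tilted knob should be (scene px)
s=pickle.load(open("pics/scene7.pkl","rb"))
T=np.linalg.inv(s["pose"])
def pj(p): return cv2.projectPoints((T[:3,:3]@p+T[:3,3])[None],np.zeros(3),np.zeros(3),s["intrinsics"],np.array(s["dist"]))[0].ravel().round(1)
O=np.array([.539,.038,0]);ex=np.array([1,-.0105,0]);ey=np.array([.0105,1,0])
for a in(0,83,85,90,95):
    q=np.radians(a);print(a,pj(O+ex*-.11*np.cos(q)+ey*-.115+np.array([0,0,.05+.11*np.sin(q)])))
for k,i in(("scene",2),("scene",7),("top",2),("top",7)):
    c=pickle.load(open(f"pics/{k}{i}.pkl","rb"));h=cv2.cvtColor(c["color"],cv2.COLOR_RGB2HSV)
    y0,y1,x0,x1=(150,195,255,300) if k=="scene" else(190,230,225,265)
    H,S,V=[h[y0:y1,x0:x1,j].astype(int) for j in range(3)]
    ys,xs=np.nonzero((H>22)&(H<34)&(S>150)&(V>90));print(k,i,xs.mean()+x0,ys.mean()+y0,len(xs),xs.min()+x0,xs.max()+x0,ys.min()+y0,ys.max()+y0)
E
```

```text
0 (np.float64(255.1), np.float64(153.9)) depth pt [ 0.4339 -0.0735  0.0584] [((np.float64(314.7), np.float64(184.2)), [25, 20, 213], array([0.5603, 0.1526, 0.1465]))]
5 (np.float64(254.4), np.float64(153.6)) depth pt [ 0.4349 -0.0755  0.0603] [((np.float64(286.9), np.float64(175.1)), [10, 14, 73], array([0.549 , 0.0662, 0.1399]))]
6 (np.float64(243.7), np.float64(150.7)) depth pt [ 0.5217 -0.0783  0.166 ] [((np.float64(287.2), np.float64(173.3)), [10, 14, 70], array([0.5507, 0.067 , 0.1507]))]
7 (np.float64(241.9), np.float64(153.2)) depth pt [ 0.5334 -0.0797  0.1667] [((np.float64(287.3), np.float64(173.0)), [10, 15, 71], array([0.5492, 0.0669, 0.1502]))]
0 [255.  154.1]
83 [243.9 153. ]
85 [243.5 153.8]
90 [242.3 156. ]
95 [241.2 158.4]
scene 2 286.7888888888889 175.07777777777778 90 281 291 167 182
scene 7 287.14942528735634 173.0689655172414 87 282 292 164 180
top 2 247.9157894736842 209.82105263157894 95 231 258 202 219
top 7 246.35164835164835 209.13186813186815 91 231 258 201 218
```

The canister rose about 10 mm: its yellow surface point went from z 0.140 to 0.150. The TCP travel says 90°, but the red knob's pixel row (153.2) disagrees with the predicted 156.0. That could be partial visibility or a slip in the pads, so I'll check with the knob's edges.

```bash
python3 - <<'E'
from h import *
O=np.array([.539,.038,0]);ex=np.array([1,-.0105,0]);ey=np.array([.0105,1,0]);ez=np.array([0,0,1.])
s=pickle.load(open("pics/scene7.pkl","rb"));T=np.linalg.inv(s["pose"])
def pj(P): 
    P=np.atleast_2d(P);return cv2.projectPoints(P@T[:3,:3].T+T[:3,3],np.zeros(3),np.zeros(3),s["intrinsics"],np.array(s["dist"]))[0][:,0]
def drum(a):
    q=np.radians(a);c=O+ex*-.11*np.cos(q)-ey*.115+ez*(.05+.11*np.sin(q));w=np.linspace(0,2*np.pi,60)
    return np.vstack([c+ey*k+.015*(np.cos(w)[:,None]*ex+np.sin(w)[:,None]*ez) for k in(-.013,.013)])
for i,angs in((0,(0,)),(5,(0,)),(6,(78,83,88)),(7,(80,85,90,95))):
    im=pickle.load(open(f"pics/scene{i}.pkl","rb"))["color"].astype(float)
    red=im[...,0]-(im[...,1]+im[...,2])/2
    sub=red[140:170,230:265]; mx=np.sort(sub.ravel())[-8:].mean(); m=sub>mx*.5
    # exclude orange table: require saturation of g-b small
    gb=(im[...,1]-im[...,2])[140:170,230:265]; m&=gb<60
    ys,xs=np.nonzero(m);print(i,"cols",xs.min()+230,xs.max()+230,"rows",ys.min()+140,ys.max()+140,"cen",xs.mean()+230,ys.mean()+140,len(xs))
    for a in angs:
        p=pj(drum(a));print("   model",a,p.min(0).round(1),p.max(0).round(1))
o=pj(np.array([O-ey*.115+ez*.05]));print("hub",o)
rows=[]
im=pickle.load(open("pics/scene7.pkl","rb"))["color"][143:184,234:256,::-1]
a=cv2.resize(im,None,fx=14,fy=14,interpolation=cv2.INTER_NEAREST)
im=pickle.load(open("pics/scene5.pkl","rb"))["color"][143:184,240:266,::-1]
b=cv2.resize(im,None,fx=14,fy=14,interpolation=cv2.INTER_NEAREST)
cv2.imwrite("pics/knob7.png",np.hstack([a,b]))
E
```

```text
0 cols 236 264 rows 150 169 cen 254.61052631578949 155.9578947368421 95
   model 0 [249.8 148.7] [260.2 159.5]
5 cols 236 264 rows 140 169 cen 253.97752808988764 155.17977528089887 89
   model 0 [249.8 148.7] [260.2 159.5]
6 cols 235 264 rows 141 168 cen 245.80459770114942 151.44827586206895 87
   model 78 [239.2 145.2] [250.8 157. ]
   model 83 [238.1 147. ] [249.7 158.9]
   model 88 [236.9 149.1] [248.6 161. ]
7 cols 231 264 rows 140 169 cen 244.33653846153845 154.71153846153845 104
   model 80 [238.7 145.9] [250.4 157.7]
   model 85 [237.6 147.8] [249.3 159.7]
   model 90 [236.4 150. ] [248.1 161.9]
   model 95 [235.2 152.4] [247.  164.4]
hub [[243.33558672 178.67101906]]
```

View pics/knob7.png

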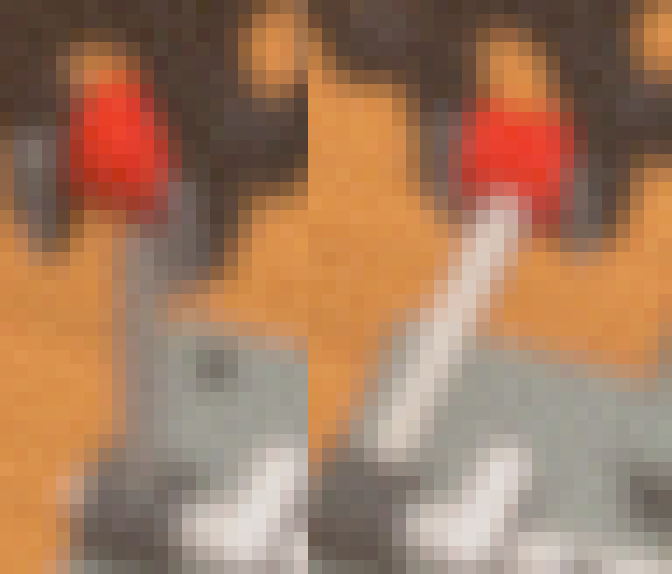

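```bash
python3 - <<'E'
from h import *
np.set_printoptions(linewidth=200)
s=pickle.load(open("pics/scene7.pkl","rb"));T=np.linalg.inv(s["pose"])
def pj(P): 
    P=np.atleast_2d(P);return cv2.projectPoints(P@T[:3,:3].T+T[:3,3],np.zeros(3),np.zeros(3),s["intrinsics"],np.array(s["dist"]))[0][:,0].round(1).tolist()
for n,t in((5,(.4278,-.0749,.0391)),(6,(.5239,-.0757,.1487)),(7,(.5381,-.0758,.1497))):
    t=np.array(t);c=pickle.load(open(f"pics/scene{n}.pkl","rb"))
    print(n,"grasp",pj(t+[0,0,.011]),"tips +y/-y",pj(t+[0,.02,-.008]),pj(t+[0,-.02,-.008]))
    im=c["color"].astype(int);r=im[...,0]-np.maximum(im[...,1],im[...,2])
    ys,xs=np.nonzero(r[144:164,234:262]>95);
    W=np.array([world(c,x+234,y+144) for x,y in zip(xs,ys)]);k=W[:,2]>.02
    print("  red px",len(xs),(xs.mean()+234).round(2),(ys.mean()+144).round(2),"rows",ys.min()+144,ys.max()+144,"cols",xs.min()+234,xs.max()+234,"W med",np.median(W,0).round(4),"min",W.min(0).round(3),"max",W.max(0).round(3))
c=pickle.load(open("pics/scene7.pkl","rb"))
print("world z map mm rows146-168 cols 234-252")
print(np.array([[world(c,u,v)[2]*1000 for u in range(234,253)] for v in range(146,168)]).round(0).astype(int))
print(np.array([[world(c,u,v)[0]*1000 for u in range(234,253)] for v in range(146,168)]).round(0).astype(int))
E
```

```text
5 grasp [[255.3, 154.1]] tips +y/-y [[261.0, 159.3]] [[249.7, 156.4]]
  red px 50 254.46 153.26 rows 150 157 cols 251 258 W med [ 0.436  -0.0762  0.0624] min [ 0.414 -0.088  0.053] max [ 0.445 -0.062  0.067]
6 grasp [[244.3, 152.8]] tips +y/-y [[250.7, 158.6]] [[238.3, 155.4]]
  red px 49 243.69 150.22 rows 146 154 cols 241 247 W med [ 0.5221 -0.0786  0.1681] min [ 0.366 -0.146  0.   ] max [ 0.53  -0.068  0.176]
7 grasp [[242.6, 156.0]] tips +y/-y [[249.1, 161.8]] [[236.6, 158.5]]
  red px 49 241.9 152.57 rows 148 157 cols 239 245 W med [ 0.5354 -0.0797  0.1708] min [ 0.378 -0.15  -0.004] max [ 0.554 -0.064  0.209]
world z map mm rows146-168 cols 234-252
[[ 214  219  217  216  190  190   -2    4  214  225  228  232  228  229  225  222  211  206   -3]
 [ 208  215  214  210  190    0    0   -2    3   -2  223  224  228  226  213  212  208  198    1]
 [ 200  205  208  204  190  179   -5  174  174  173  219  220  222  222  217  213  194  197  191]
 [ 198  196  197  199  190  179   -4  175  174  175  214  215  215  216  216  206  196  192  192]
 [ 194  195  196  189  185  180  171  178  17
[... 3176 characters left out ...]
47  415  414]
 [ 439  442  441  439  435  435  434  430  429  533  531  532  546  549  545  542  547  423  422]
 [ 445  444  447  442  442  437  435  434  433  536  536  534  552  550  546  546  426  425  424]
 [ 449  451  446  446  447  440  443  440  439  539  537  533  552  550  547  433  430  431  428]
 [ 456  452  451  448  448  448  447  443  442  539  535  533  442  436  437  437  434  433  433]
 [ 457  451  453  454  453  449  449  450  447  533  532  534  444  453  450  440  444  434  437]
 [ 461  460  459  458  462  458  458  452  450  538  533  536  455  459  455  452  454  451  437]
 [ 467  464  464  459  466  459  454 1341  459  534  536  533  463  459  457  462  461  455  457]]
```

This check paid off. In the depth map the knob's front face is at x 0.541 while the finger fronts are at x 0.550, so the knob centre sits about 12 mm behind the TCP. The knob crept in the pads as they turned on it, and the lever is only at about 84°. I'll fit its centre properly over averaged frames.

```bash
cat > fit.py <<'E'
from h import *
from scipy.optimize import least_squares
def knob(cs,lo):
    P=[]
    for c in cs:
        im=c["color"].astype(int);r=im[...,0]-np.maximum(im[...,1],im[...,2])
        ys,xs=np.nonzero(r[143:166,234:264]>80)
        P+= [world(c,x+234,y+143) for x,y in zip(xs,ys)]
    P=np.array(P);P=P[(P[:,2]>lo)&(P[:,2]<lo+.08)&(np.abs(P[:,1]+.0765)<.016)]
    m=np.median(P,0);P=P[np.linalg.norm(P-m,axis=1)<.022]
    f=lambda p:np.hypot(P[:,0]-p[0],P[:,2]-p[1])-.015
    q=least_squares(f,[m[0]-.008,m[2]-.01],loss="soft_l1",f_scale=.002)
    return q.x.round(4),len(P),np.abs(q.fun).mean().round(4),m.round(4)
def rod(cs,zlo=.08,zhi=.14):
    P=[]
    for c in cs:
        for v in range(156,180):
            for u in range(238,250):
                w=world(c,u,v)
                if zlo<w[2]<zhi and abs(w[1]+.0765)<.006 and .48<w[0]<.57:P.append(w)
    P=np.array(P);k=np.polyfit(P[:,2],P[:,0],1);r=P[:,0]-np.polyval(k,P[:,2]);g=np.abs(r)<.006
    k=np.polyfit(P[g,2],P[g,0],1);return "rod dx/dz %.3f -> %.1f deg, n %d"%(k[0],90+np.degrees(np.arctan(k[0])),g.sum())
E
python3 - <<'E'
from fit import *
from workcell import *
L=lambda i:pickle.load(open(f"pics/scene{i}.pkl","rb"))
print("rest",knob([L(0)],.02),knob([L(2),L(3)],.02),knob([L(5)],.02))
print("6",knob([L(6)],.1),rod([L(6)]))
print("7",knob([L(7)],.1),rod([L(7)]))
cs=[camera("scene") for _ in range(6)];pickle.dump(cs,open("pics/seq8.pkl","wb"))
print("now",knob(cs,.1),rod(cs)); o=get_obs();print(o["eef_pos"],o["ft_force"],o["clock"])
E
```

```text
rest (array([0.4293, 0.0489]), 62, np.float64(0.0025), array([ 0.434 , -0.0729,  0.0604])) (array([0.4288, 0.049 ]), 122, np.float64(0.0024), array([ 0.4353, -0.0716,  0.0608])) (array([0.4287, 0.05  ]), 54, np.float64(0.0022), array([ 0.4367, -0.076 ,  0.0623]))
6 (array([0.5139, 0.1563]), 54, np.float64(0.0019), array([ 0.5224, -0.0789,  0.1681])) rod dx/dz -0.224 -> 77.4 deg, n 48
7 (array([0.5255, 0.1602]), 54, np.float64(0.0017), array([ 0.536 , -0.0796,  0.1699])) rod dx/dz -0.122 -> 83.1 deg, n 42
now (array([0.5258, 0.1594]), 322, np.float64(0.0017), array([ 0.5359, -0.0801,  0.1701])) rod dx/dz -0.097 -> 84.5 deg, n 233
[ 0.5381125  -0.07579862  0.14968115] [-9.36807211  4.14627844 -1.12187418] 17.0
```

The fit gives a knob centre of (0.5258, 0.1594) against (0.4288, 0.049) at rest, so the lever is at about 83.3°. The rod's slope gives 84.5°. It holds steadily with no creep at rest. I'll swing the last 6.5° by rotating tool and lever together about the shaft, so the pads don't turn on the knob.

Call:
send_rows --increments '[[[-0.045,0,0,0,0.13,0],[-0.045,0,0,0,0.13,0],[-0.045,0,0,0,0.13,0],[-0.045,0,0,0,0.13,0],[-0.045,0,0,0,0.13,0],[0,0,0,0,0,0],[0,0,0,0,0,0]]]'

```text
clock: 17.88
eef_pos: [0.5494, -0.0759, 0.1492]
tool_rot: [0.004, 0.998, 0.001, -0.059]
ft_force: [-9.1, 3.3, -2.6]
grip_width: 0.0248
```

```bash
python3 - <<'E'
from fit import *
from workcell import *
cs=[camera("scene") for _ in range(8)];pickle.dump(cs,open("pics/seq9.pkl","wb"))
print("now",knob(cs,.1),rod(cs),[knob(cs[i:i+2],.1)[0].tolist() for i in(0,2,4,6)]); o=get_obs();print(o["eef_pos"],o["tool_rot"],o["ft_force"],o["grip_width"],o["clock"])
E
```

```text
now (array([0.5379, 0.161 ]), 332, np.float64(0.0019), array([ 0.5499, -0.0811,  0.1695])) rod dx/dz 0.008 -> 90.5 deg, n 269 [[0.5378, 0.1612], [0.5378, 0.1605], [0.5381, 0.16], [0.5379, 0.1621]]
[ 0.54941442 -0.07587246  0.14920162] [ 4.48045501e-03  9.98256000e-01  5.52990850e-04 -5.88606746e-02] [-9.11432562  4.17773537 -3.57037567] 0.025207646512592552 18.275
```

Call:
send_rows --increments '[[[0,0,0,0,0,0],[0,0,0,0,0,0],[0,0,0,0,0,0],[0,0,0,0,0,0],[0,0,0,0,0,0],[0,0,0,0,0,0],[0,0,0,0,0,0],[0,0,0,0,0,0]]]'

```text
clock: 19.27
eef_pos: [0.5494, -0.0759, 0.1492]
tool_rot: [0.004, 0.998, 0.001, -0.059]
ft_force: [-9.7, 3.4, -1.6]
grip_width: 0.0247
```

```bash
python3 - <<'E'
from fit import *
from workcell import *
cs=[camera("scene") for _ in range(8)]
print("now",knob(cs,.1),rod(cs)); o=get_obs();print(o["eef_pos"],o["ft_force"],o["grip_width"],o["clock"])
c=cs[-1];t=camera("top")
cv2.imwrite("pics/scene10.png",cv2.resize(c["color"][90:230,210:400,::-1],None,fx=4,fy=4,interpolation=cv2.INTER_CUBIC))
cv2.imwrite("pics/top10.png",cv2.resize(t["color"][:,:,::-1],(800,600)))
s0=pickle.load(open("pics/scene2.pkl","rb"))
f=lambda c:[np.median([world(c,u,v) for u in range(285,290) for v in range(r,r+4)],0).round(4).tolist() for r in (171,175)]
print("canister face before/after",f(s0),f(c))
t2=pickle.load(open("pics/top2.pkl","rb"))
for q in(t2,t): print("blue knob top px",[b[0] for b in blobs(q,"blue") if 190<b[0][0]<215 and 200<b[0][1]<220])
E
```

```text
now (array([0.5378, 0.1611]), 333, np.float64(0.0017), array([ 0.55  , -0.0809,  0.1696])) rod dx/dz 0.003 -> 90.1 deg, n 269
[ 0.54937015 -0.07589858  0.14917136] [-8.64209308  2.99384129 -2.76445096] 0.02486173263947037 19.675
canister face before/after [[0.5425, 0.064, 0.1413], [0.5528, 0.0678, 0.1385]] [[0.5471, 0.0651, 0.1501], [0.5593, 0.0692, 0.1473]]
blue knob top px [(np.float64(200.8), np.float64(208.8))]
blue knob top px [(np.float64(200.9), np.float64(209.1))]
```

View pics/scene10.png

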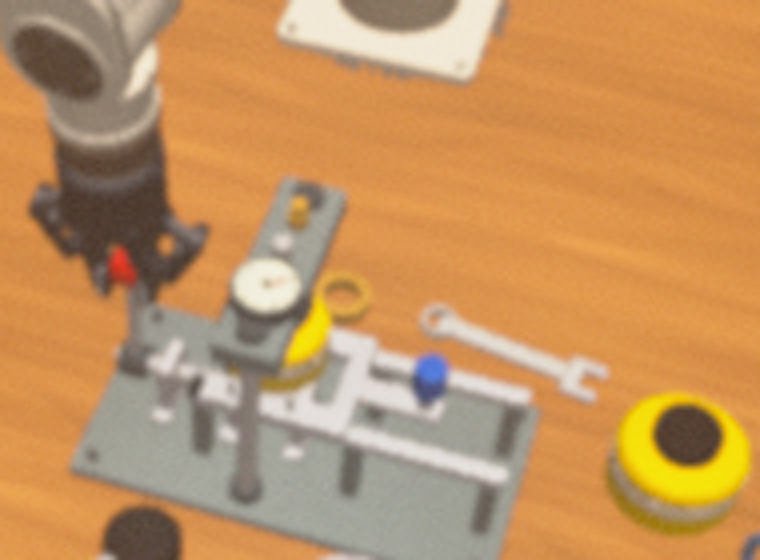

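View pics/top10.png

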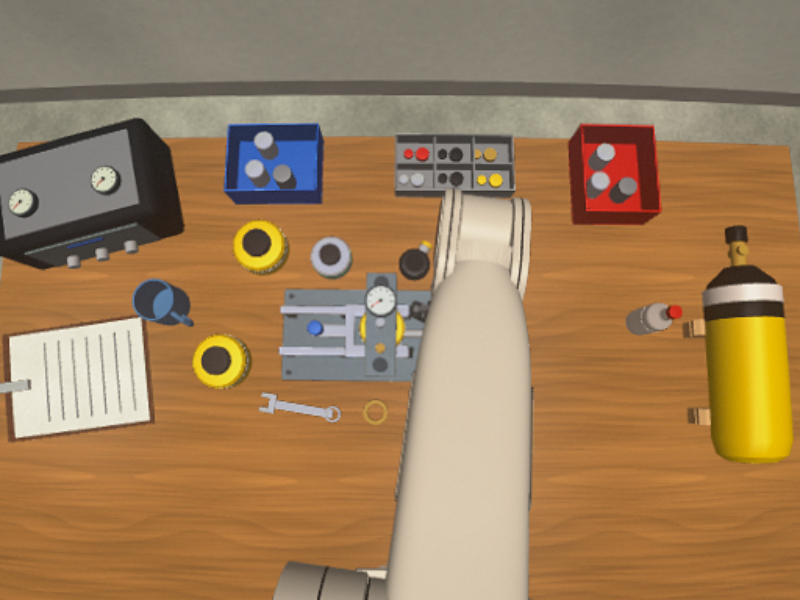

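The lever is upright and steady. In the scene crop the knob (122,265) is above the hub (133,355), and the rod slope gives 90.1°. The canister is raised about 10 mm and still centred. The carriage knob and the bystanders are where they were. Handing in.

```bash
python3 -c "
from workcell import *
print(job_done())"
```

```text
the job is handed in; nothing more can be done
None
```

The leak test is set up and handed in at about 20 s of the 54 s: carriage fully home, lever held straight up, canister pressed up under the sealing cup.

- **Carriage:** I gripped the blue knob and slid it 110 mm. It then stopped moving and the push rose to 15 N, so it was against the end stop. Its position did not change afterwards.
- **Lever:** I gripped the red knob across its flats and swung the lever up. The gripper was still holding it when I handed in.
- **A check that disagreed:** when the arm's travel said 90°, the depth image showed only about 83–84°. The knob had crept about 12 mm in the pads. I swung the last 6.5° with tool and lever turning together, so it did not creep further.
- **Last checks:** the knob's position gives about 89.5° and the rod's slope about 90.1°, with no drift over about 1.8 s. The canister is raised about 9–10 mm and looks upright and centred under the beam. Nothing else on the bench appears moved.
- **Weak points:** the knob still sits about 11 mm off the middle of the pads. I could not see the canister touch the sealing cup directly; that is inferred from the lift.

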